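Put the jars, brass weights and marker back in their trays

TASK

Tidy the things at the front of the bench away: stand the two small screw-lid jars in the steel two-bay tray, one in each bay (either way round), set the larger brass weight in the larger well of the wooden block and the smaller one in the smaller well, and lay the marker lengthwise in the long grey pen tray. Jars and weights must stand upright on the floor of their bay or well; leave the foil scrap and the paste tube that lie among them where they are.

Things in the scene. Friction and masses are not known exactly. Their poses are not given: they have to be found in the camera images.
- jar_a: sample jar with a wide screw lid, round, 47 mm across and 56 mm high (lid: top 18 mm, as wide as the body), dark red with a tan lid; origin at the centre of its underside, z up along its axis. The two small jars are interchangeable.
- jar_b: sample jar with a wide screw lid, round, 47 mm across and 56 mm high (lid: top 18 mm, as wide as the body), dark blue with a tan lid; origin at the centre of its underside, z up along its axis. The two small jars are interchangeable.
- weight_large: the larger brass weight: round body 33 mm across and 30 mm high, narrower knob (20 mm) above it, 42 mm high in all; origin at the centre of its underside, z up along its axis
- weight_small: the smaller brass weight: round body 26 mm across and 25 mm high, narrower knob (16 mm) above it, 34 mm high in all; origin at the centre of its underside, z up along its axis
- marker: felt marker with a white barrel, lying flat: 133 mm long (along its own y), 14 mm wide, 15 mm high, does not roll; origin under its middle; it starts pointing roughly away from the robot; either end may lie either way in the tray
- jar_tray: steel two-bay tray, fixed to the bench, 80 mm (its x) by 156 mm (its y), 19 mm high, walls and divider 4 mm, floor 4 mm thick; two square bays of 72 mm, centred at y = -38 and y = +38 mm in its frame; open on top; origin at the centre of its underside; its own y axis runs within 15 degrees of the world's y
- weight_block: wooden block, fixed to the bench, 90 mm (its x) by 150 mm (its y), 14 mm high, with two round wells 8 mm deep, lined black (floor 6 mm above its underside): the larger, 57 mm across, at y = -35 mm and the smaller, 43 mm across, at y = +35 mm in its frame, both at x = 0; origin at the centre of its underside; its own y axis runs within 15 degrees of the world's y
- pen_tray: grey plastic pen tray, fixed to the bench, 52 mm (its x) by 178 mm long (its y), 16 mm high, floor 4 mm thick, inside 44 by 170 mm; the long side walls are cut away over the middle 82 mm so that fingers can reach in; origin at the centre of its underside; its own y axis runs within 15 degrees of the world's y
- foil_scrap: crumpled scrap of silver foil, 44 x 73 mm and 33 mm high, loose and very light, lying among the things at the front, not to be moved; long along its own y, which starts roughly away from the robot; origin at the centre of its underside
- paste_tube: plain light-grey tube of paste with a dark cap, 42 x 128 mm and 28 mm high, lying loose, lying among the things at the front, not to be moved; long along its own y, which starts roughly away from the robot; origin at the centre of its underside
Not all that is in view belongs to the job. What is shaped like the jar_b but purple is not meant.

How it is judged:
By the outcome, as a careful person would: the job done as asked, in the order asked, and still so for the second after the job is handed in, with the robot touching nothing.
It also fails if it takes over 109 s, if anything falls off the work surface, if the arm or the gripper's body presses on something with over 40 N, if the wrist force passes 120 N, or if a joint passes its speed limit or range.

ROBOT

A 6-joint arm with a two-finger parallel gripper is mounted at the origin on a cart in front of the work surface, level with it; the furniture and walls round the work are solid. World frame = base frame: x ahead of the robot, y to its left, z up, the work surface at z = 0. Lengths are in mm, angles in degrees, forces in N, time in s.
With the tool pointing down it reaches from about 300 to 1000 mm from the base axis. Payload 5.1 kg.
Tool frame: the origin (TCP) lies between the finger pads; the fingertips stand 11 mm ahead of it and the grasp point (between the pads) lies 8 mm behind it (ctrl.finger_overhang is the z of the fingertips in the tool frame, in mm); z points along the fingers, x is the direction in which the jaws open and shut, and the axes are right-handed (so a half turn about z gives the same grasp; the last joint's range is limited). The gripper opens to 95 mm and grips with 3 to 60 N. Pads are 20 mm wide; open, the fingers measure 119 mm over their backs; the gripper's body (75 mm by 180 mm) begins 59 mm behind the grasp point.
Start: joints at [61.788, 7.093, 94.555, -0, 78.352, -4.733], TCP at [258.996, 596.159, 225.656] pointing down, gripper open.
Joint ranges: [-149.61, 149.61], [-58.7, 133.49], [1.44, 155.28], [-77.14, 257.14], [18.33, 153.61], [-166.67, 166.67]. Speed limits (degrees/s): [147.25, 147.25, 180, 180, 180, 180].

INTERFACE

Orientations are given as [roll, pitch, yaw] about the fixed x, y, z axes, in that order (R = Rz(yaw) Ry(pitch) Rx(roll)).
In Python, from cell import ctrl, grab_frame, ticket gives the robot as it stands.
- The arm moves only by the shell command python3 -m creep 'ROWS' [OPENING]. ROWS is JSON, a list of rows, each an object of numbers: "x", "y", "z": the shift along the tool's x, y, z in m; "rx", "ry", "rz": the turn, a rotation vector about the tool's x, y, z in rad. In form: [{"x": .., "y": .., "z": .., "rx": .., "ry": .., "rz": ..}, ...]. A call has 1 to 12 rows; each row is the pose to reach, as a shift and turn from the pose commanded when the call began, along the tool's axes at that moment; what a row does not reach only later rows make up. A row lasts 1/8 s, in which the tool goes at most 62.5 mm and 10.7 degrees, less where a joint would pass 70% of its speed; a pose out of reach is approached as far as the arm can. A call with a gripper value outside its range is refused whole. OPENING is the opening in per cent of the stroke, from 0 (shut) to 100 (fully open), set as the call begins (- or left out, the last holds). The fingers move at their own pace and stop on an object; the grip force is fixed at half the most. Time passes only in rows, so rows that repeat a pose let the fingers close. It gives the time, the measured TCP pose, the force and the opening at its end, in the units of the state.
- ctrl.get_state(): the state, without advancing time (a new reading comes with each control period).
- grab_frame(name): name is "scene" or "side" or "wrist"; returns a dict with "frame" (384x512x3 uint8, red, green, blue), "z_map" (384x512 float32, mm along the optical axis (not along the pixel's ray), 0 where there is no reading), "fx", "fy", "cx", "cy" (pixels), "dist_coeffs" ([k1, k2, p1, p2, k3] as OpenCV has them; the pictures are not rectified), "rvec" (rotation vector, rad) and "tvec" (3), from world to camera coordinates, as OpenCV has them; the wrist camera has in their place "T_tool_cam" (4x4, takes a point from camera to tool coordinates, whose origin is the TCP and whose axes are the tool frame's). Camera axes: x right, y down, z forward; pixel columns grow to the right and rows downward; lengths in mm; the calibration is good to about 2 mm. A picture is of the moment at which its call begins: read the wrist's pose just before it.
- ticket.sign_off(): hands the job in, once; it reports no verdict.
The state is a dict: "time": time; "joints": joint angles; "joint_velocities": joint speeds; "tau": joint torques, N m; "tool_pos": TCP position; "tool_rot": TCP orientation; "force": force on the tool from outside, world axes, zero at the start; "ft_torque": the same for the moment, N m; "gripper_width": opening from 0.0 (shut) to 1.0 (fully open).
Only numpy, scipy, OpenCV 4.12 (cv2) and the standard library are available. Lean on these libraries where they do the work, as an engineer would, in place of code of your own. Each camera call takes 0.05 s, during which the arm holds its last target. There are 200 camera calls.

## Working session

There is one attempt and no reset: what is moved stays moved. The work goes in short steps, Python scripts to look and compute and a shell command to move; the robot and the scene stay as the last step left them, time stands still between calls to the robot, and variables do not carry over. Pictures are saved under pics/ and viewed, about 12 in all and at most 16, crops included, and the job is handed in when it is done.

```bash
mkdir -p pics; ls
cat > h.py <<'E'
import numpy as np,cv2,pickle
from cell import ctrl,grab_frame,ticket
from scipy.spatial.transform import Rotation as R
def grab(n):
    s=ctrl.get_state(); f=grab_frame(n)
    if 'rvec' in f:
        Rm=cv2.Rodrigues(np.array(f['rvec'],float))[0]; t=np.array(f['tvec'],float).ravel()
        f['Rwc']=Rm.T; f['C']=-Rm.T@t
    else:
        T=np.array(f['T_tool_cam']); Rt=R.from_euler('xyz',s['tool_rot'],degrees=True).as_matrix()
        f['Rwc']=Rt@T[:3,:3]; f['C']=Rt@T[:3,3]+np.array(s['tool_pos'])
    f['K']=np.array([[f['fx'],0,f['cx']],[0,f['fy'],f['cy']],[0,0,1.]])
    return f
def rays(f,uv):
    p=cv2.undistortPoints(np.array(uv,float).reshape(-1,1,2),f['K'],np.array(f['dist_coeffs'],float)).reshape(-1,2)
    return np.c_[p,np.ones(len(p))]
def plane(f,uv,z):
    d=rays(f,uv)@f['Rwc'].T
    return f['C']+d*((z-f['C'][2])/d[:,2])[:,None]
def cloud(f):
    v,u=np.mgrid[:384,:512]; d=rays(f,np.c_[u.ravel(),v.ravel()])
    P=(d*f['z_map'].ravel()[:,None])@f['Rwc'].T+f['C']
    P[f['z_map'].ravel()==0]=np.nan
    return P.reshape(384,512,3)
def save(f,name,k=1.5): cv2.imwrite('pics/'+name,cv2.resize(f['frame'][:,:,::-1],None,fx=k,fy=k))
E
python3 - <<'E'
from h import *
print(ctrl.get_state())
for n in('scene','side','wrist'):
    f=grab(n); pickle.dump(f,open(n+'.pkl','wb')); save(f,n+'1.png'); print(n,f['C'],f['Rwc'][:,2])
E
```

```text
pics
{'time': 0.0, 'joints': array([ 6.17879007e+01,  7.13193467e+00,  9.46325867e+01, -2.21779754e-03,
        7.83525079e+01, -4.73306793e+00]), 'joint_velocities': array([-0.01783337, -0.01655741,  0.00926239,  0.0625406 , -0.00880997,
        0.05325363]), 'tau': array([ 3.43802722e-04, -4.17601132e+01, -3.59929633e+01,  7.75867025e-02,
        4.93058190e-02, -2.04876646e-04]), 'tool_pos': array([258.717713  , 595.62169763, 224.42009593]), 'tool_rot': array([-1.79992507e+02,  1.16809387e-01,  6.65214262e+01]), 'force': array([-0.17561207, -0.40090622, -0.50115477]), 'ft_torque': array([-0.01143569, -0.01817397, -0.03902613]), 'gripper_width': 1.0029277578491758}
scene [   1.97874247 -779.16801156  673.77630812] [ 0.45155026  0.69116428 -0.56426439]
side [1166.43029062  742.52344297  710.82556047] [-0.52465815 -0.63003143 -0.57253317]
wrist [192.26091818 626.67321632 383.66431831] [ 0.24234132 -0.1070245  -0.9642699 ]
```

View pics/scene1.png

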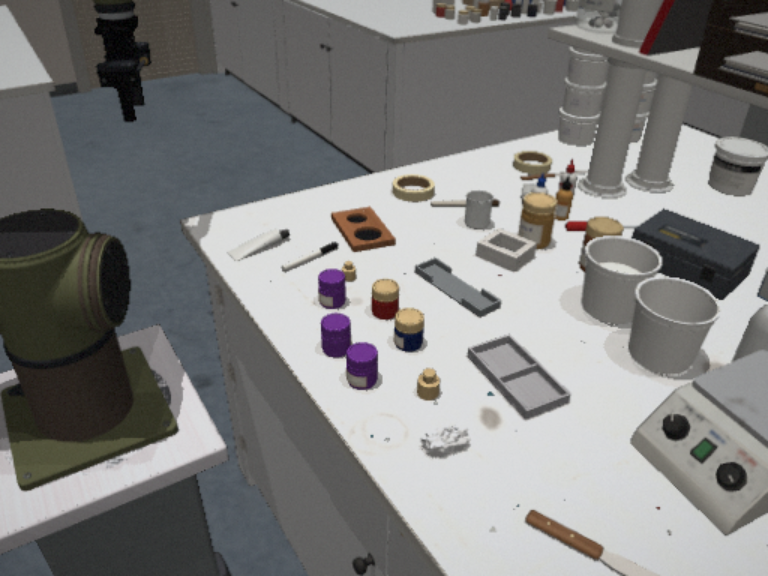

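View pics/side1.png

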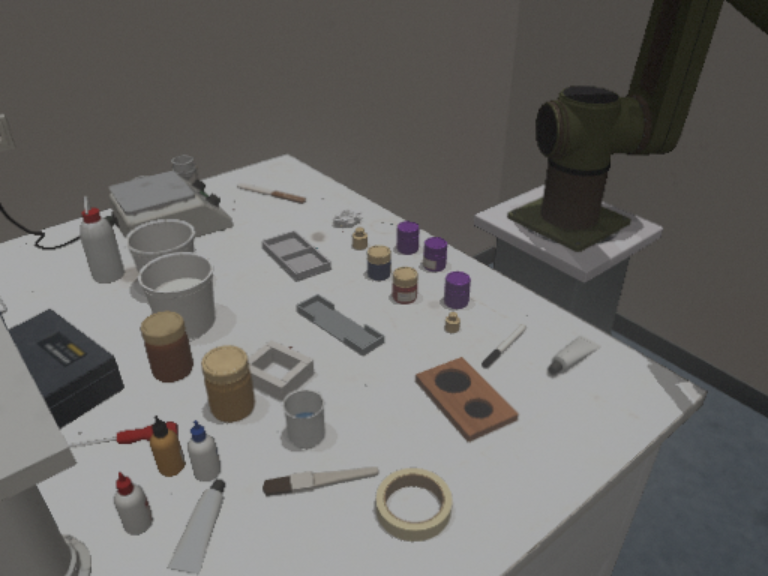

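Scene view (1.5x pixels): the red jar is at (385,300), the blue jar at (409,329) and the purple decoys at (332,288), (336,335) and (362,365). The small weight is at (348,270), the large weight at (428,383), the marker at (310,257), the tube at (260,243) and the foil at (445,440). The block is at (362,228), the pen tray at (457,287) and the jar tray at (517,374). The side view agrees.

Run:
```python
from h import *
s=1.0 # mm/px ; top view rows: x from 750 down to 200 ; cols y from 450 to -350
H={}
imgs=[]
for n in('scene','side'):
    f=pickle.load(open(n+'.pkl','rb')); P=cloud(f); 
    tab=P[(abs(P[...,2])<15)&(P[...,0]>250)&(P[...,0]<700)&(abs(P[...,1])<350)]
    A=np.c_[tab[:,:2],np.ones(len(tab))]; print(n,'table fit',np.linalg.lstsq(A,tab[:,2],rcond=None)[0],np.std(tab[:,2]))
    hsv=cv2.cvtColor(f['frame'],cv2.COLOR_RGB2HSV); h,sa,v=[hsv[...,i].astype(int) for i in range(3)]
    work=(P[...,0]>200)&(P[...,0]<800)&(abs(P[...,1])<450)
    masks={'tan':(h>8)&(h<28)&(sa>70)&(v>90),'purple':(h>125)&(h<150)&(sa>90),'red':((h<6)|(h>174))&(sa>150),'blue':(h>105)&(h<124)&(sa>100),'wood':(h>4)&(h<16)&(sa>130)}
    for k,m in masks.items():
        m=(m&work&(P[...,2]>3)).astype(np.uint8)
        nn,l,st,c=cv2.connectedComponentsWithStats(m)
        for i in range(1,nn):
            if st[i,4]<25: continue
            Q=P[l==i]
            print(n,k,'px',c[i].round(),st[i,4],'med',np.median(Q,0).round(1),'min',np.percentile(Q,3,axis=0).round(),'max',np.percentile(Q,97,axis=0).round())
    # ortho colour on z=0..: scatter cloud
    top=np.full((600,900,3),60,np.uint8)
    q=P[work]; c=f['frame'][work]; o=np.argsort(q[:,2]); q=q[o];c=c[o]
    r=(800-q[:,0]).astype(int); cc=(450-q[:,1]).astype(int)
    for a,b,col in zip(r,cc,c): top[max(a-1,0):a+2,max(b-1,0):b+2]=col
    cv2.imwrite(f'pics/top_{n}.png',cv2.resize(top[:,:,::-1],(800,533)))
```

```text
scene table fit [ 0.00822772  0.00317917 -2.53462037] 3.623810467655545
scene tan px [271. 129.] 99 med [763.7 330.8  14.5] min [751. 312.   4.] max [793. 377.  25.]
scene tan px [241. 150.] 477 med [602.5 260.7  14.6] min [554. 187.  12.] max [649. 329.  17.]
scene tan px [232. 180.] 76 med [489.7 111.1  21.6] min [482. 105.   7.] max [501. 124.  35.]
scene tan px [256. 193.] 222 med [488.6 -16.   54.2] min [471. -31.  40.] max [511.   8.  57.]
scene tan px [272. 213.] 259 med [ 476.6 -106.9   54.6] min [ 459. -123.   41.] max [499. -83.  58.]
scene tan px [285. 256.] 217 med [ 436.5 -220.3   26. ] min [ 426. -229.    5.] max [ 451. -205.   43.]
scene purple px [222. 190.] 336 med [426.6  49.6  46.6] min [408.  42.   8.] max [447.  81.  57.]
scene purple px [232. 231.] 930 med [368.2 -76.1  49. ] min [ 351. -160.    8.] max [390. -42.  57.]
scene red px [256. 206.] 171 med [480.7 -26.3  21.1] min [470. -32.   5.] max [504.  -3.  35.]
scene blue px [274. 227.] 135 med [ 473.3 -120.2   23.2] min [ 459. -124.    6.] max [491. -99.  35.]
scene wood px [241. 152.] 583 med [595.4 251.6  13.8] min [551. 182.   4.] max [646. 325.  17.]
side table fit [ 7.32828664e-03  1.57743400e-03 -1.95934225e+00] 4.146405908788601
side tan px [252. 168.] 88 med [484.4 -96.8  55.4] min [ 466. -115.   53.] max [505. -78.  58.]
side tan px [270. 182.] 106 med [497.2  -4.7  55.2] min [478. -23.  52.] max [517.  14.  58.]
side tan px [302. 212.] 33 med [496.  125.4  23.5] min [490. 116.  20.] max [506. 133.  35.]
side tan px [312. 265.] 1245 med [609.7 271.3  13.7] min [559. 190.  11.] max [654. 334.  16.]
side purple px [272. 151.] 81 med [ 374.9 -133.4   55.5] min [ 355. -154.   53.] max [ 396. -114.   58.]
side purple px [290. 162.] 102 med [375.5 -48.1  55.4] min [357. -68.  52.] max [398. -31.  58.]
side purple px [305. 185.] 115 med [433.1  68.7  55.2] min [414.  48.  54.] max [452.  88.  58.]
```

Run:
```python
from h import *
# cluster heights: points above 7mm in work area, fused per camera, connected components on top-view occupancy
for n in('scene','side'):
    f=pickle.load(open(n+'.pkl','rb')); P=cloud(f)
    w=(P[...,0]>230)&(P[...,0]<760)&(abs(P[...,1])<430)&(P[...,2]>8)&(P[...,2]<75)
    occ=np.zeros((560,900),np.uint8); q=P[w]; r=(780-q[:,0]).astype(int); c=(450-q[:,1]).astype(int); occ[r,c]=1
    occ=cv2.morphologyEx(occ,cv2.MORPH_CLOSE,np.ones((9,9)))
    nn,l,st,_=cv2.connectedComponentsWithStats(occ); lab=l[r,c]
    for i in range(1,nn):
        Q=q[lab==i]
        if len(Q)<25: continue
        zt=np.percentile(Q[:,2],95); T=Q[Q[:,2]>zt-5][:,:2].astype(np.float32)
        rc=cv2.minAreaRect(T); ec=cv2.minEnclosingCircle(T)
        e=np.array(cv2.boxPoints(rc)); a,b=e[1]-e[0],e[2]-e[1]; L=a if np.linalg.norm(a)>np.linalg.norm(b) else b
        print(n,len(Q),'ztop %.0f'%zt,'rect c',np.round(rc[0],1),'size',np.round(rc[1]),'longaxis %.1f'%((np.degrees(np.arctan2(L[1],L[0])))%180),'circ',np.round(ec[0],1),'d %.0f'%(2*ec[1]))
a=cv2.imread('pics/top_scene.png');b=cv2.imread('pics/top_side.png')
cv2.imwrite('pics/top.png',np.vstack([a[120:460],b[120:460]])[:, :][:600] if 0 else cv2.resize(np.vstack([a[90:490],b[90:490]]),(600,600)))
```

```text
scene 51 ztop 26 rect c [754.3 352.3] size [55. 10.] longaxis 88.7 circ [758.3 352.3] d 55
scene 88 ztop 33 rect c [754.5  44.7] size [ 7. 37.] longaxis 95.6 circ [758.  45.] d 37
scene 131 ztop 17 rect c [648.4 -80. ] size [54. 48.] longaxis 6.7 circ [648.9 -79.5] d 71
scene 111 ztop 18 rect c [637.1  52.3] size [55. 48.] longaxis 2.5 circ [637.7  50.8] d 65
scene 622 ztop 17 rect c [604.5 260.1] size [158.  92.] longaxis 79.2 circ [601.8 258.9] d 174
scene 780 ztop 20 rect c [ 576.7 -257.7] size [158.  83.] longaxis 85.4 circ [ 575.6 -257.5] d 174
scene 127 ztop 15 rect c [460.3 213.3] size [129.  15.] longaxis 10.6 circ [460.4 212.8] d 129
scene 420 ztop 56 rect c [493.2  -9.2] size [45. 44.] longaxis 64.2 circ [493.7  -8.6] d 48
scene 479 ztop 57 rect c [ 482.1 -100.8] size [47. 43.] longaxis 57.6 circ [ 481.6 -100.5] d 49
scene 78 ztop 35 rect c [492.2 117.2] size [18. 11.] longaxis 61.0 circ [492.2 117.2] d 19
scene 269 ztop 26 rect c [419.7 303. ] size [23. 61.] longaxis 178.5 circ [419.7 304.2] d 61
scene 228 ztop 42 rect c [ 441.1 -213.8] size [19. 18.] longaxis 21.7 circ [ 
[... 1169 characters left out ...]
size [12. 11.] longaxis 83.9 circ [495.9 121.1] d 14
side 313 ztop 57 rect c [484.  -98.5] size [46. 41.] longaxis 50.6 circ [484.  -97.6] d 48
side 109 ztop 42 rect c [ 444.4 -210. ] size [18. 18.] longaxis 19.3 circ [ 444.1 -210. ] d 23
side 345 ztop 25 rect c [425.1 310.8] size [63. 28.] longaxis 2.7 circ [425.1 310. ] d 64
side 356 ztop 57 rect c [432.1  67.2] size [44. 44.] longaxis 143.1 circ [431.9  67.9] d 48
side 138 ztop 30 rect c [ 407.7 -309.1] size [26. 41.] longaxis 145.0 circ [ 409. -310.] d 46
side 304 ztop 57 rect c [377.5 -49.9] size [47. 42.] longaxis 47.4 circ [378.8 -50.6] d 51
side 278 ztop 57 rect c [ 375.2 -136.1] size [47. 41.] longaxis 48.0 circ [ 374.4 -135.3] d 49
```

View pics/top_side.png

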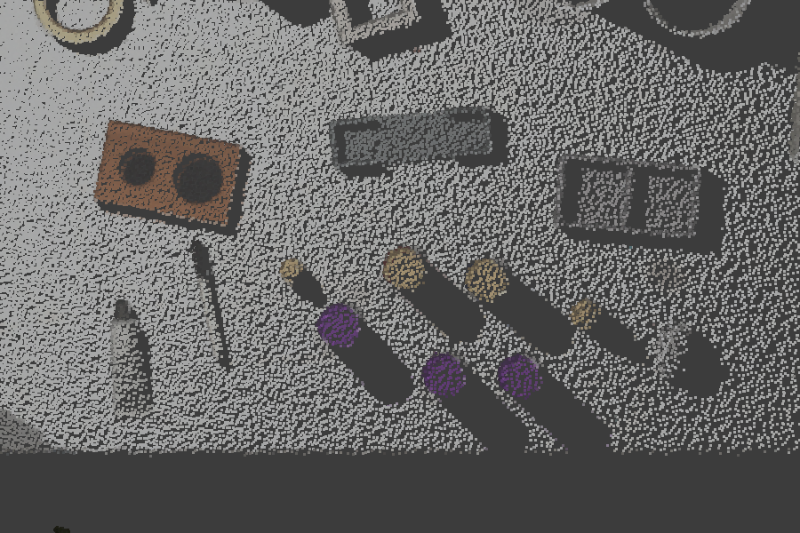

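Fused positions: jar_a (494.5,-8), jar_b (483,-99.5), large weight (442.5,-211.5), small weight (494,119.5) and marker (462,214.5) with its axis at 11°. The block is at (605,261) at -11°, the pen tray at about (644,-13) at +5° and the jar tray at (577.5,-256.5) at -5°. All the sizes match those given. I'll go above jar_a at yaw -5.

```bash
cat >> h.py <<'E'
def go(x,y,z,yaw,frm=None):
    "row from nominal commanded (x,y,z,yaw) or measured pose to target"
    if frm is None:
        s=ctrl.get_state(); frm=(*s['tool_pos'],s['tool_rot'][2])
    d=np.array([x,y,z])-frm[:3]; a=np.radians(frm[3]); c,s_=np.cos(a),np.sin(a)
    dy=(yaw-frm[3]+180)%360-180
    return '"x":%.4f,"y":%.4f,"z":%.4f,"rz":%.4f'%((c*d[0]+s_*d[1])/1e3,(s_*d[0]-c*d[1])/1e3,-d[2]/1e3,-np.radians(dy))
E
python3 -c "
from h import *
print(go(494.5,-7.7,200,-5,(258.996,596.159,225.656,66.521)))"
```

```text
"x":-0.4600,"y":0.4566,"z":0.0257,"rz":1.2483
```

```bash
R='n'; python3 -m creep '[{"x":-0.46,"y":0.4566,"z":0.0257,"rz":1.2483},{"x":-0.46,"y":0.4566,"z":0.0257,"rz":1.2483},{"x":-0.46,"y":0.4566,"z":0.0257,"rz":1.2483},{"x":-0.46,"y":0.4566,"z":0.0257,"rz":1.2483},{"x":-0.46,"y":0.4566,"z":0.0257,"rz":1.2483},{"x":-0.46,"y":0.4566,"z":0.0257,"rz":1.2483},{"x":-0.46,"y":0.4566,"z":0.0257,"rz":1.2483},{"x":-0.46,"y":0.4566,"z":0.0257,"rz":1.2483},{"x":-0.46,"y":0.4566,"z":0.0257,"rz":1.2483},{"x":-0.46,"y":0.4566,"z":0.0257,"rz":1.2483},{"x":-0.46,"y":0.4566,"z":0.0257,"rz":1.2483},{"x":-0.46,"y":0.4566,"z":0.0257,"rz":1.2483}]' 70
python3 - <<'E'
from h import *
for _ in range(4):
    s=ctrl.get_state(); f=grab('wrist'); print(s['time'],s['tool_pos'],s['tool_rot'],s['force'])
save(f,'w2.png'); pickle.dump(f,open('w2.pkl','wb'))
P=cloud(f); m=(P[...,2]>8)&(P[...,2]<75)
q=P[m]; r=(900-q[:,0]).astype(int); c=(500-q[:,1]).astype(int); ok=(r>=0)&(r<700)&(c>=0)&(c<1000)
q=q[ok];r=r[ok];c=c[ok]; occ=np.zeros((700,1000),np.uint8); occ[r,c]=1
occ=cv2.morphologyEx(occ,cv2.MORPH_CLOSE,np.ones((5,5))); nn,l,st,_=cv2.connectedComponentsWithStats(occ); lab=l[r,c]
for i in range(1,nn):
    Q=q[lab==i]
    if len(Q)<300: continue
    zt=np.percentile(Q[:,2],95); T=Q[Q[:,2]>zt-5][:,:2].astype(np.float32); ec=cv2.minEnclosingCircle(T); rc=cv2.minAreaRect(T)
    print(len(Q),'ztop %.1f'%zt,'circ',np.round(ec[0],1),'d %.0f'%(2*ec[1]),'rect',np.round(rc[0],1),np.round(rc[1]),np.round(rc[2]))
E
```

```text
0.15 [258.78669909 595.75807246 224.70098018] [-1.79992708e+02  8.76714178e-02  6.65205094e+01] [-0.05850769 -1.09481446 -0.70918663]
0.2 [258.82464039 595.83394223 224.87347308] [-1.79992911e+02  7.35223629e-02  6.65196468e+01] [0.28883306 1.0075264  0.45350114]
0.25 [258.85031152 595.91750508 225.04808702] [-1.79993635e+02  5.58403132e-02  6.65207392e+01] [-0.35658101 -0.86760773 -0.28267695]
0.3 [258.91469636 595.97733227 225.19453895] [-1.79998348e+02  4.23779931e-02  6.65188165e+01] [-0.34377069 -0.45140149 -1.26210476]invalid input
```

View pics/w2.png

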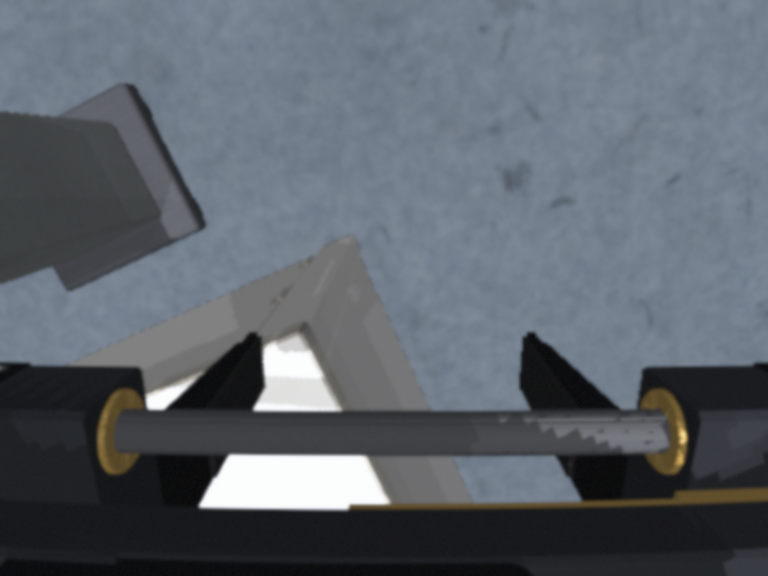

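The wrist view still shows the start position over the cart corner and floor, because the move was refused. I'll retry with all six keys.

```bash
python3 -m creep '[{"x":-0.46,"y":0.4566,"z":0.0257,"rx":0,"ry":0,"rz":1.2483},{"x":-0.46,"y":0.4566,"z":0.0257,"rx":0,"ry":0,"rz":1.2483},{"x":-0.46,"y":0.4566,"z":0.0257,"rx":0,"ry":0,"rz":1.2483},{"x":-0.46,"y":0.4566,"z":0.0257,"rx":0,"ry":0,"rz":1.2483},{"x":-0.46,"y":0.4566,"z":0.0257,"rx":0,"ry":0,"rz":1.2483},{"x":-0.46,"y":0.4566,"z":0.0257,"rx":0,"ry":0,"rz":1.2483},{"x":-0.46,"y":0.4566,"z":0.0257,"rx":0,"ry":0,"rz":1.2483},{"x":-0.46,"y":0.4566,"z":0.0257,"rx":0,"ry":0,"rz":1.2483},{"x":-0.46,"y":0.4566,"z":0.0257,"rx":0,"ry":0,"rz":1.2483},{"x":-0.46,"y":0.4566,"z":0.0257,"rx":0,"ry":0,"rz":1.2483},{"x":-0.46,"y":0.4566,"z":0.0257,"rx":0,"ry":0,"rz":1.2483},{"x":-0.46,"y":0.4566,"z":0.0257,"rx":0,"ry":0,"rz":1.2483}]' 70
```

```text
time: 1.85
tool_pos: [494.8, -9.1, 199.9]
tool_rot: [-180.0, 0.0, -5.2]
force: [-0.6, 0.5, 0.8]
gripper_width: 0.701
```

```bash
cat > look.py <<'E'
import sys
from h import *
name=sys.argv[1]
for _ in range(int(sys.argv[2]) if len(sys.argv)>2 else 1): f=grab('wrist')
s=ctrl.get_state(); print(s['time'],s['tool_pos'].round(2),s['tool_rot'].round(2),s['gripper_width'])
save(f,name+'.png'); pickle.dump(f,open(name+'.pkl','wb'))
P=cloud(f); m=(P[...,2]>8)&(P[...,2]<75)
q=P[m]; r=(900-q[:,0]).astype(int); c=(500-q[:,1]).astype(int); ok=(r>=0)&(r<700)&(c>=0)&(c<1000)
q=q[ok];r=r[ok];c=c[ok]; occ=np.zeros((700,1000),np.uint8); occ[r,c]=1
occ=cv2.morphologyEx(occ,cv2.MORPH_CLOSE,np.ones((5,5))); nn,l,st,_=cv2.connectedComponentsWithStats(occ); lab=l[r,c]
for i in range(1,nn):
    Q=q[lab==i]
    if len(Q)<300: continue
    zt=np.percentile(Q[:,2],95); T=Q[Q[:,2]>zt-5][:,:2].astype(np.float32); ec=cv2.minEnclosingCircle(T); rc=cv2.minAreaRect(T)
    print(len(Q),'ztop %.1f'%zt,'circ',np.round(ec[0],1),'d %.0f'%(2*ec[1]),'rect',np.round(rc[0],1),np.round(rc[1]),np.round(rc[2]))
E
python3 look.py w3
```

```text
1.9 [494.48  -8.02 199.9 ] [-1.7998e+02  2.0000e-02 -5.0900e+00] 0.6992298635273752
530 ztop 24.8 circ [758.   47.4] d 35 rect [755.1  47. ] [ 6. 35.] 8.0
684 ztop 17.2 circ [652.1 -76.6] d 70 rect [651.8 -77.5] [53. 48.] 5.0
762 ztop 17.1 circ [639.2  51.4] d 69 rect [639.1  51.7] [53. 48.] 6.0
316 ztop 20.0 circ [ 559.  -193.9] d 46 rect [ 559.7 -194.2] [38. 30.] 85.0
2114 ztop 56.4 circ [495.7  -6.8] d 46 rect [495.8  -6.4] [45. 46.] 22.0
634 ztop 34.3 circ [494.9 119.1] d 16 rect [494.7 119.1] [15. 14.] 84.0
1586 ztop 56.3 circ [484.  -98.7] d 46 rect [484.8 -88.9] [26. 46.] 85.0
2431 ztop 56.4 circ [432.2  66. ] d 47 rect [432.4  66.5] [46. 46.] 9.0
2220 ztop 56.3 circ [376.8 -51.9] d 47 rect [378.4 -50.5] [43. 46.] 49.0
```

View pics/w3.png

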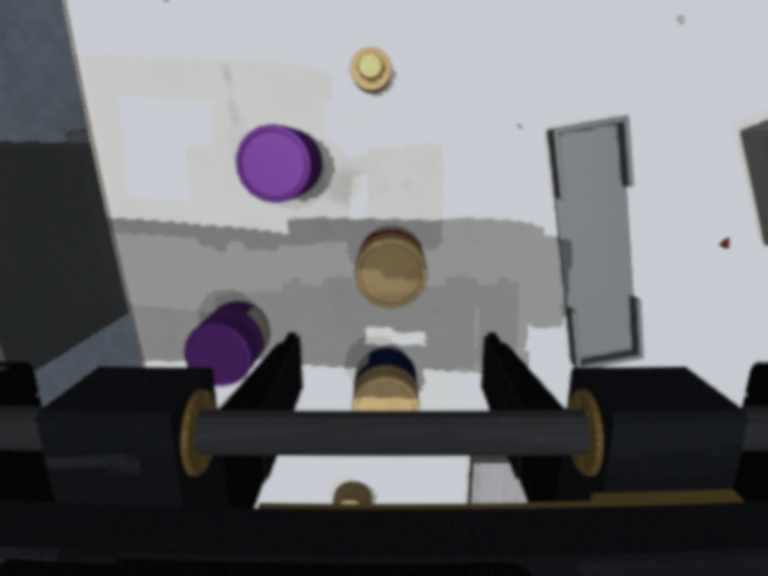

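Wrist close-up (1.5x pixels): the red jar's lid is at (391,268), the blue one's at (385,385), the small weight at (371,68), and the pen tray spans (550,120) to (640,360). The positions agree within 2 mm. I'll descend on jar_a.

```bash
python3 -m creep '[{"x":0.0011,"y":-0.0011,"z":0.06,"rx":0,"ry":0,"rz":0},{"x":0.0011,"y":-0.0011,"z":0.12,"rx":0,"ry":0,"rz":0},{"x":0.0011,"y":-0.0011,"z":0.15,"rx":0,"ry":0,"rz":0},{"x":0.0011,"y":-0.0011,"z":0.167,"rx":0,"ry":0,"rz":0},{"x":0.0011,"y":-0.0011,"z":0.167,"rx":0,"ry":0,"rz":0},{"x":0.0011,"y":-0.0011,"z":0.167,"rx":0,"ry":0,"rz":0}]' 70 && python3 -m creep '[{"x":0,"y":0,"z":0,"rx":0,"ry":0,"rz":0},{"x":0,"y":0,"z":0,"rx":0,"ry":0,"rz":0},{"x":0,"y":0,"z":0,"rx":0,"ry":0,"rz":0},{"x":0,"y":0,"z":0,"rx":0,"ry":0,"rz":0},{"x":0,"y":0,"z":0,"rx":0,"ry":0,"rz":0}]' 0
python3 -c "
from h import *
print(go(580.7,-218.6,130,-5,(495.7,-6.7,33,-5)))
print(go(577.5,-256.5,130,-5,(495.7,-6.7,33,-5)))"
```

```text
time: 2.65
tool_pos: [497.2, -6.5, 34.8]
tool_rot: [180.0, -0.2, -5.0]
force: [0.2, 1.0, 0.5]
gripper_width: 0.701
time: 3.28
tool_pos: [496.0, -6.8, 33.6]
tool_rot: [180.0, -0.0, -5.0]
force: [-1.6, 0.0, 5.6]
gripper_width: 0.476
"x":0.1031,"y":0.2037,"z":-0.0970,"rz":-0.0000
"x":0.1033,"y":0.2417,"z":-0.0970,"rz":-0.0000
```

```bash
python3 -m creep '[{"x":0,"y":0,"z":-0.05,"rx":0,"ry":0,"rz":0},{"x":0,"y":0,"z":-0.097,"rx":0,"ry":0,"rz":0},{"x":0.104,"y":0.203,"z":-0.097,"rx":0,"ry":0,"rz":0},{"x":0.104,"y":0.203,"z":-0.097,"rx":0,"ry":0,"rz":0},{"x":0.104,"y":0.203,"z":-0.097,"rx":0,"ry":0,"rz":0},{"x":0.104,"y":0.203,"z":-0.097,"rx":0,"ry":0,"rz":0},{"x":0.104,"y":0.203,"z":-0.097,"rx":0,"ry":0,"rz":0},{"x":0.104,"y":0.203,"z":-0.097,"rx":0,"ry":0,"rz":0}]' 0
python3 look.py w4
```

```text
time: 4.28
tool_pos: [581.0, -217.4, 129.0]
tool_rot: [-179.9, 0.1, -5.0]
force: [-0.6, 0.2, -1.2]
gripper_width: 0.478
4.325 [ 580.95 -216.89  129.17] [-1.7995e+02  8.0000e-02 -4.9700e+00] 0.4772769110817748
518 ztop 29.6 circ [ 782.5 -298.4] d 16 rect [ 782.4 -298.4] [16.  3.] 46.0
404 ztop 46.9 circ [ 769.3 -335.4] d 30 rect [ 767.9 -335.5] [ 3. 30.] 3.0
955 ztop 17.0 circ [652.  -84.2] d 62 rect [652.4 -84.7] [52. 35.] 5.0
1526 ztop 19.9 circ [ 583.1 -212.9] d 104 rect [ 582.4 -214.4] [72. 80.] 85.0
5088 ztop 56.3 circ [484.3 -99.6] d 47 rect [484.4 -99.9] [46. 46.] 16.0
1546 ztop 41.9 circ [ 445. -212.] d 20 rect [ 445.5 -211.9] [19. 19.] 60.0
656 ztop 25.7 circ [396.3 -58.4] d 24 rect [398.6 -59. ] [24.  5.] 75.0
1828 ztop 47.7 circ [ 391.2 -141.9] d 32 rect [ 394.5 -142.8] [32.  8.] 74.0
```

View pics/w4.png

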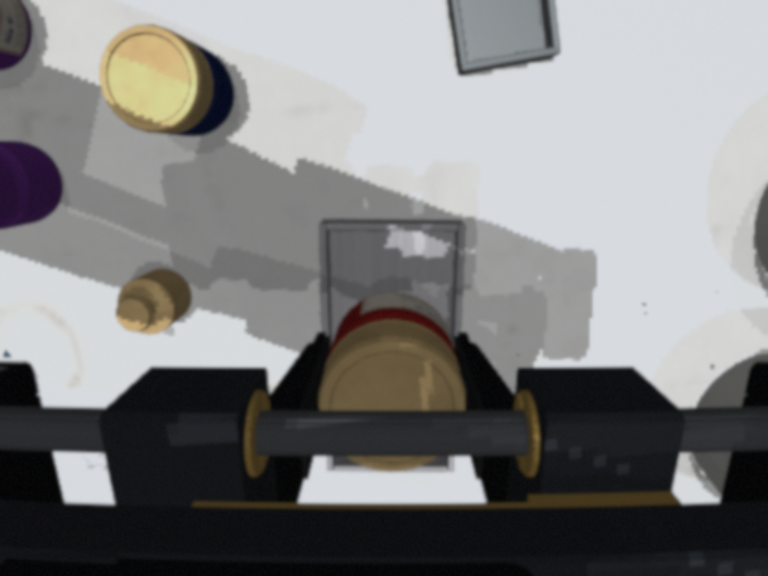

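The jar is held upright, with its lid at (392,410) over the near bay; the tray rim runs from (320,220) to (464,470). Large weight is at (150,300), blue jar at (160,85). I'll check the rim position numerically.

Run:
```python
from h import *
f=pickle.load(open('w4.pkl','rb'));P=cloud(f)
m=(P[...,2]>14)&(P[...,2]<24)&(P[...,0]>520)&(P[...,0]<640)&(P[...,1]<-160)&(P[...,1]>-360)
q=P[m]; a=np.radians(-5); L=(q[:,:2]-[578,-256])@np.array([[np.cos(a),-np.sin(a)],[np.sin(a),np.cos(a)]])
print(np.percentile(L,[0.5,99.5],axis=0), np.histogram(L[:,1],bins=np.arange(-60,90,6)))
print(go(582,-217.5,37,-5,(581.9,-217.3,130,-5)))
```

```text
[[-39.10880291 -78.11443429]
 [ 40.69227785  77.99145432]] (array([  0,   0,   0,   0,   0,   0,   0,   0,   0,   0,   1,   6,  48,
        67,  72,  69,  67,  81,  76,  71,  80,  84, 568,   9]), array([-60, -54, -48, -42, -36, -30, -24, -18, -12,  -6,   0,   6,  12,
        18,  24,  30,  36,  42,  48,  54,  60,  66,  72,  78,  84]))
"x":0.0001,"y":0.0002,"z":0.0930,"rz":-0.0000
```

```bash
python3 -m creep '[{"x":0,"y":0.001,"z":0.05,"rx":0,"ry":0,"rz":0},{"x":0,"y":0.001,"z":0.08,"rx":0,"ry":0,"rz":0},{"x":0,"y":0.001,"z":0.09,"rx":0,"ry":0,"rz":0},{"x":0,"y":0.001,"z":0.0925,"rx":0,"ry":0,"rz":0},{"x":0,"y":0.001,"z":0.0925,"rx":0,"ry":0,"rz":0},{"x":0,"y":0.001,"z":0.0925,"rx":0,"ry":0,"rz":0}]' 0 && python3 -m creep '[{"x":0,"y":0,"z":0,"rx":0,"ry":0,"rz":0},{"x":0,"y":0,"z":0,"rx":0,"ry":0,"rz":0},{"x":0,"y":0,"z":0,"rx":0,"ry":0,"rz":0}]' 70
python3 -c "
from h import *
print(go(484.3,-99.5,140,-5,(581.9,-218.3,37.5,-5)))"
```

```text
time: 5.08
tool_pos: [582.3, -219.1, 38.6]
tool_rot: [180.0, -0.1, -5.0]
force: [-0.3, 0.5, -1.1]
gripper_width: 0.478
time: 5.45
tool_pos: [581.7, -219.1, 37.7]
tool_rot: [180.0, -0.0, -5.0]
force: [-0.4, 0.2, -0.9]
gripper_width: 0.69
"x":-0.1076,"y":-0.1098,"z":-0.1025,"rz":-0.0000
```

```bash
python3 -m creep '[{"x":0,"y":0,"z":-0.05,"rx":0,"ry":0,"rz":0},{"x":0,"y":0,"z":-0.1,"rx":0,"ry":0,"rz":0},{"x":-0.1075,"y":-0.11,"z":-0.1,"rx":0,"ry":0,"rz":0},{"x":-0.1075,"y":-0.11,"z":-0.1,"rx":0,"ry":0,"rz":0},{"x":-0.1075,"y":-0.11,"z":-0.1,"rx":0,"ry":0,"rz":0},{"x":-0.1075,"y":-0.11,"z":-0.1,"rx":0,"ry":0,"rz":0},{"x":-0.1075,"y":-0.11,"z":-0.1,"rx":0,"ry":0,"rz":0},{"x":-0.1075,"y":-0.11,"z":-0.045,"rx":0,"ry":0,"rz":0},{"x":-0.1075,"y":-0.11,"z":-0.01,"rx":0,"ry":0,"rz":0},{"x":-0.1075,"y":-0.11,"z":0.0045,"rx":0,"ry":0,"rz":0},{"x":-0.1075,"y":-0.11,"z":0.0045,"rx":0,"ry":0,"rz":0},{"x":-0.1075,"y":-0.11,"z":0.0045,"rx":0,"ry":0,"rz":0}]' 70 && python3 -m creep '[{"x":0,"y":0,"z":0,"rx":0,"ry":0,"rz":0},{"x":0,"y":0,"z":0,"rx":0,"ry":0,"rz":0},{"x":0,"y":0,"z":0,"rx":0,"ry":0,"rz":0},{"x":0,"y":0,"z":0,"rx":0,"ry":0,"rz":0},{"x":0,"y":0,"z":0,"rx":0,"ry":0,"rz":0}]' 0
python3 -c "
from h import *
print(go(575.6,-293.9,150,-5,(484.3,-99.5,33,-5)))"
```

```text
time: 6.95
tool_pos: [485.7, -100.7, 34.7]
tool_rot: [180.0, -0.2, -5.0]
force: [0.8, -0.2, 1.2]
gripper_width: 0.704
time: 7.58
tool_pos: [484.2, -100.1, 33.7]
tool_rot: [180.0, -0.0, -5.0]
force: [-1.3, 0.0, 5.8]
gripper_width: 0.476
"x":0.1079,"y":0.1857,"z":-0.1170,"rz":-0.0000
```

```bash
python3 -m creep '[{"x":0,"y":0,"z":-0.06,"rx":0,"ry":0,"rz":0},{"x":0,"y":0,"z":-0.117,"rx":0,"ry":0,"rz":0},{"x":0.108,"y":0.1857,"z":-0.117,"rx":0,"ry":0,"rz":0},{"x":0.108,"y":0.1857,"z":-0.117,"rx":0,"ry":0,"rz":0},{"x":0.108,"y":0.1857,"z":-0.117,"rx":0,"ry":0,"rz":0},{"x":0.108,"y":0.1857,"z":-0.117,"rx":0,"ry":0,"rz":0},{"x":0.108,"y":0.1857,"z":-0.117,"rx":0,"ry":0,"rz":0},{"x":0.108,"y":0.1857,"z":-0.117,"rx":0,"ry":0,"rz":0}]' 0 && python3 -m creep '[{"x":0,"y":0,"z":0.06,"rx":0,"ry":0,"rz":0},{"x":0,"y":0,"z":0.095,"rx":0,"ry":0,"rz":0},{"x":0,"y":0,"z":0.11,"rx":0,"ry":0,"rz":0},{"x":0,"y":0,"z":0.1125,"rx":0,"ry":0,"rz":0},{"x":0,"y":0,"z":0.1125,"rx":0,"ry":0,"rz":0},{"x":0,"y":0,"z":0.1125,"rx":0,"ry":0,"rz":0}]' 0 && python3 -m creep '[{"x":0,"y":0,"z":0,"rx":0,"ry":0,"rz":0},{"x":0,"y":0,"z":0,"rx":0,"ry":0,"rz":0},{"x":0,"y":0,"z":0,"rx":0,"ry":0,"rz":0}]' 70
python3 -c "
from h import *
print(go(444.5,-211.5,140,-5,(575.6,-293.9,37.5,-5)))"
```

```text
time: 8.57
tool_pos: [574.8, -293.5, 149.1]
tool_rot: [-179.9, 0.1, -5.0]
force: [-0.5, 0.4, 0.0]
gripper_width: 0.474
time: 9.32
tool_pos: [576.2, -294.7, 38.8]
tool_rot: [179.9, -0.1, -5.0]
force: [0.3, -0.4, -0.8]
gripper_width: 0.477
time: 9.7
tool_pos: [575.6, -294.6, 37.7]
tool_rot: [180.0, -0.0, -5.0]
force: [0.4, -0.1, 0.1]
gripper_width: 0.69
"x":-0.1378,"y":-0.0707,"z":-0.1025,"rz":-0.0000
```

```bash
python3 -m creep '[{"x":0,"y":0,"z":-0.05,"rx":0,"ry":0,"rz":0},{"x":0,"y":0,"z":-0.1,"rx":0,"ry":0,"rz":0},{"x":-0.138,"y":-0.0707,"z":-0.1,"rx":0,"ry":0,"rz":0},{"x":-0.138,"y":-0.0707,"z":-0.1,"rx":0,"ry":0,"rz":0},{"x":-0.138,"y":-0.0707,"z":-0.1,"rx":0,"ry":0,"rz":0},{"x":-0.138,"y":-0.0707,"z":-0.1,"rx":0,"ry":0,"rz":0},{"x":-0.138,"y":-0.0707,"z":-0.1,"rx":0,"ry":0,"rz":0}]' 60
python3 - <<'E'
from h import *
f=grab('wrist');save(f,'w5.png')
f=grab('scene');P=cloud(f)
for z0,z1,name,b in((50,70,'jars',(530,630,-340,-180)),(37,50,'wL',(410,480,-240,-180))):
    m=(P[...,2]>z0)&(P[...,2]<z1)&(P[...,0]>b[0])&(P[...,0]<b[1])&(P[...,1]>b[2])&(P[...,1]<b[3])
    if name=='wL': print(name,m.sum(),np.median(P[m],0)); continue
    n,l,st,_=cv2.connectedComponentsWithStats(m.astype(np.uint8))
    for i in range(1,n):
        if st[i,4]>40:
            Q=P[l==i]; print(Q[:,2].max(),np.percentile(Q[:,2],[10,50,90]),cv2.minEnclosingCircle(Q[:,:2].astype(np.float32)))
E
```

```text
time: 10.58
tool_pos: [445.1, -212.6, 138.1]
tool_rot: [180.0, -0.1, -5.0]
force: [0.5, -0.3, -0.7]
gripper_width: 0.599
63.042849286091155 [54.41633006 58.65824683 60.43226361] ((581.8246459960938, -221.79002380371094), 25.320152282714844)
62.09844155716053 [54.39422383 58.72470774 60.44161146] ((574.1968383789062, -296.3079833984375), 24.146820068359375)
wL 53 [ 441.44689097 -214.61485869   40.95876502]
```

View pics/w5.png

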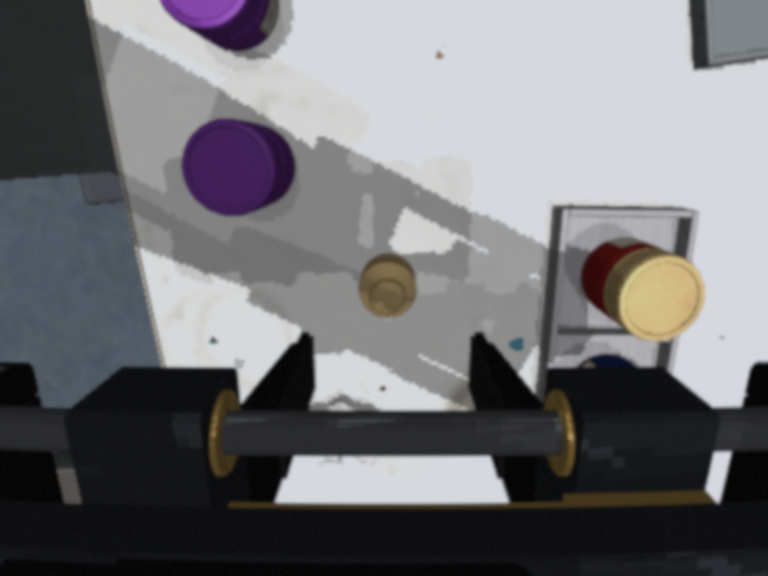

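Both jars stand in their bays, with lid tops at z of about 60 (56 + 4) as expected. The large weight's knob at (387,295) is centred between the fingers (midpoint at column 392). Now the grasp.

```bash
python3 -m creep '[{"x":0,"y":0,"z":0.06,"rx":0,"ry":0,"rz":0},{"x":0,"y":0,"z":0.1,"rx":0,"ry":0,"rz":0},{"x":0,"y":0,"z":0.116,"rx":0,"ry":0,"rz":0},{"x":0,"y":0,"z":0.116,"rx":0,"ry":0,"rz":0},{"x":0,"y":0,"z":0.116,"rx":0,"ry":0,"rz":0},{"x":0,"y":0,"z":0.116,"rx":0,"ry":0,"rz":0}]' 60 && python3 -m creep '[{"x":0,"y":0,"z":0,"rx":0,"ry":0,"rz":0},{"x":0,"y":0,"z":0,"rx":0,"ry":0,"rz":0},{"x":0,"y":0,"z":0,"rx":0,"ry":0,"rz":0},{"x":0,"y":0,"z":0,"rx":0,"ry":0,"rz":0},{"x":0,"y":0,"z":0,"rx":0,"ry":0,"rz":0},{"x":0,"y":0,"z":-0.05,"rx":0,"ry":0,"rz":0},{"x":0,"y":0,"z":-0.1185,"rx":0,"ry":0,"rz":0},{"x":0,"y":0,"z":-0.1185,"rx":0,"ry":0,"rz":0},{"x":0,"y":0,"z":-0.1185,"rx":0,"ry":0,"rz":0}]' 0
python3 -c "
from h import *
f=pickle.load(open('w3.pkl','rb'))
print(go(599.5,227.5,140,-11,(444.3,-211.8,140,-5)))"
```

```text
time: 11.42
tool_pos: [445.5, -212.8, 23.4]
tool_rot: [179.9, -0.2, -5.0]
force: [-0.2, 0.1, 1.0]
gripper_width: 0.6
time: 12.55
tool_pos: [443.9, -211.7, 139.3]
tool_rot: [-180.0, 0.0, -5.0]
force: [0.4, -0.5, -2.4]
gripper_width: 0.33
"x":0.1163,"y":-0.4512,"z":-0.0000,"rz":0.1047
```

```bash
python3 -m creep '[{"x":0.1163,"y":-0.4512,"z":0,"rx":0,"ry":0,"rz":0.1047},{"x":0.1163,"y":-0.4512,"z":0,"rx":0,"ry":0,"rz":0.1047},{"x":0.1163,"y":-0.4512,"z":0,"rx":0,"ry":0,"rz":0.1047},{"x":0.1163,"y":-0.4512,"z":0,"rx":0,"ry":0,"rz":0.1047},{"x":0.1163,"y":-0.4512,"z":0,"rx":0,"ry":0,"rz":0.1047},{"x":0.1163,"y":-0.4512,"z":0,"rx":0,"ry":0,"rz":0.1047},{"x":0.1163,"y":-0.4512,"z":0,"rx":0,"ry":0,"rz":0.1047},{"x":0.1163,"y":-0.4512,"z":0,"rx":0,"ry":0,"rz":0.1047},{"x":0.1163,"y":-0.4512,"z":0,"rx":0,"ry":0,"rz":0.1047},{"x":0.1163,"y":-0.4512,"z":0,"rx":0,"ry":0,"rz":0.1047},{"x":0.1163,"y":-0.4512,"z":0,"rx":0,"ry":0,"rz":0.1047}]' 0
python3 look.py w6
python3 - <<'E'
from h import *
f=pickle.load(open('w6.pkl','rb'))
hsv=cv2.cvtColor(f['frame'],cv2.COLOR_RGB2HSV); h,s,v=[hsv[...,i].astype(int) for i in range(3)]
wood=((h>3)&(h<18)&(s>110)).astype(np.uint8)
P=cloud(f)
q=P[(wood>0)&(P[...,2]>10)&(P[...,2]<18)]; rc=cv2.minAreaRect(q[:,:2].astype(np.float32)); print('wood',rc)
# dark wells enclosed by wood
dark=((v<70)).astype(np.uint8)
n,l,st,c=cv2.connectedComponentsWithStats(dark)
for i in range(1,n):
    if 200<st[i,4]<20000:
        uv=np.argwhere(l==i)[:,::-1]; W=plane(f,uv,14); 
        e=cv2.minEnclosingCircle(W[:,:2].astype(np.float32)); print(c[i].round(),st[i,4],W.mean(0).round(1),np.round(e[0],1),2*e[1])
E
```

```text
time: 13.92
tool_pos: [598.6, 226.1, 138.7]
tool_rot: [179.9, 0.1, -11.1]
force: [0.1, 0.3, -2.4]
gripper_width: 0.335
13.975 [598.83 226.17 139.24] [ 1.7996e+02  6.0000e-02 -1.1080e+01] 0.33042613832174383
2295 ztop 25.2 circ [786.5 334.1] d 76 rect [784.7 329.1] [27. 75.] 71.0
494 ztop 10.4 circ [814.3 274.7] d 39 rect [814.7 276.2] [13. 39.] 65.0
799 ztop 33.3 circ [814.6 166.3] d 32 rect [811.5 166.2] [ 6. 32.] 2.0
1282 ztop 33.0 circ [773.1  62.6] d 45 rect [773.7  60.7] [44. 21.] 19.0
12181 ztop 15.2 circ [605.4 260.6] d 174 rect [605.5 260.2] [150.  90.] 79.0
1687 ztop 14.4 circ [464.1 214. ] d 133 rect [463.9 215. ] [133.  12.] 12.0
3053 ztop 26.2 circ [427.7 308.6] d 63 rect [427.7 308.7] [63. 25.] 5.0
wood ((688.9234619140625, 258.9244384765625), (160.51011657714844, 276.1295471191406), 88.96993255615234)
[260. 108.] 1900 [612.4 295.2  14. ] [612.4 294.8] 41.11503982543945
[ 71. 129.] 548 [449.7 310.3  14. ] [450.3 310.9] 27.86321449279785
[261. 187.] 2901 [600.2 228.6  14. ] [600.4 226.9] 58.831058502197266
[163. 209.] 511 [509.4 225.6  14. ] [510.1 224.3] 43.66074752807617
```

View pics/w6.png

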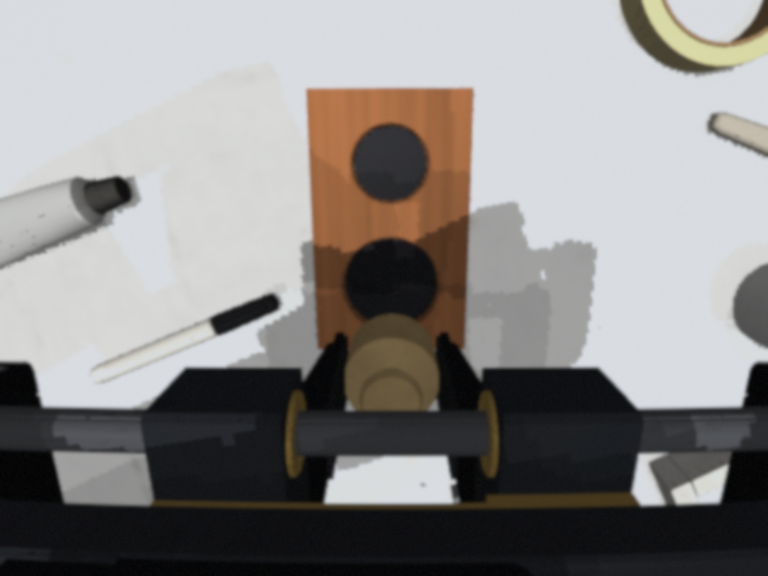

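The held weight (390,370) is centred over the large well (390,283). The small well is at (390,162), the marker runs from (95,373) to (278,300), and the tube is at the upper left, untouched. Block centre is (605.5,260.3) with its axis at 79°, so a 1 mm correction is enough; now lower.

```bash
python3 -m creep '[{"x":0,"y":0.0012,"z":0.06,"rx":0,"ry":0,"rz":0},{"x":0,"y":0.0012,"z":0.095,"rx":0,"ry":0,"rz":0},{"x":0,"y":0.0012,"z":0.108,"rx":0,"ry":0,"rz":0},{"x":0,"y":0.0012,"z":0.112,"rx":0,"ry":0,"rz":0},{"x":0,"y":0.0012,"z":0.112,"rx":0,"ry":0,"rz":0},{"x":0,"y":0.0012,"z":0.112,"rx":0,"ry":0,"rz":0},{"x":0,"y":0.0012,"z":0.112,"rx":0,"ry":0,"rz":0}]' 0 && python3 -m creep '[{"x":0,"y":0,"z":0,"rx":0,"ry":0,"rz":0},{"x":0,"y":0,"z":0,"rx":0,"ry":0,"rz":0},{"x":0,"y":0,"z":0,"rx":0,"ry":0,"rz":0}]' 55
python3 -c "
from h import *
print(go(494.7,119.3,140,-11,(599.3,226.3,28,-11)))"
```

```text
time: 14.85
tool_pos: [599.9, 226.5, 29.3]
tool_rot: [-179.9, -0.1, -11.0]
force: [0.2, 0.5, -2.6]
gripper_width: 0.331
time: 15.22
tool_pos: [599.4, 226.3, 28.4]
tool_rot: [-180.0, -0.0, -11.0]
force: [-1.0, 0.6, 0.2]
gripper_width: 0.538
"x":-0.0823,"y":0.1250,"z":-0.1120,"rz":-0.0000
```

```bash
python3 -m creep '[{"x":0,"y":0,"z":-0.05,"rx":0,"ry":0,"rz":0},{"x":0,"y":0,"z":-0.1,"rx":0,"ry":0,"rz":0},{"x":-0.0823,"y":0.125,"z":-0.1,"rx":0,"ry":0,"rz":0},{"x":-0.0823,"y":0.125,"z":-0.1,"rx":0,"ry":0,"rz":0},{"x":-0.0823,"y":0.125,"z":-0.1,"rx":0,"ry":0,"rz":0},{"x":-0.0823,"y":0.125,"z":-0.1,"rx":0,"ry":0,"rz":0},{"x":-0.0823,"y":0.125,"z":-0.1,"rx":0,"ry":0,"rz":0}]' 55
python3 look.py w7
```

```text
time: 16.1
tool_pos: [495.3, 119.6, 128.5]
tool_rot: [-180.0, -0.1, -11.0]
force: [-0.2, 0.3, -0.1]
gripper_width: 0.549
16.15 [495.43 119.83 128.44] [-1.7997e+02 -6.0000e-02 -1.0970e+01] 0.551254999740876
950 ztop 17.0 circ [639.5  51.2] d 70 rect [639.6  52. ] [52. 49.] 6.0
8556 ztop 47.1 circ [600.8 226.4] d 20 rect [600.4 226.2] [19. 19.] 64.0
2542 ztop 14.3 circ [462.9 215. ] d 133 rect [463.  214.5] [133.  13.] 12.0
807 ztop 34.2 circ [494.6 119.8] d 16 rect [494.8 120.1] [15. 15.] 79.0
402 ztop 55.2 circ [452.6  75.5] d 9 rect [452.7  75.8] [6. 7.] 69.0
1245 ztop 17.0 circ [388.4 296.1] d 54 rect [386.9 289.8] [15. 54.] 77.0
```

View pics/w7.png

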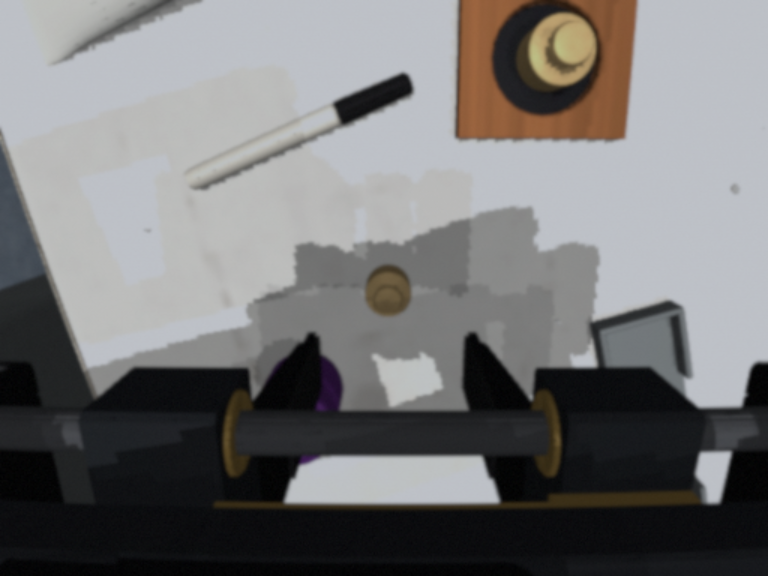

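Large weight stands in its well with its top at z=47 (expected 48). The small weight at (388,292) is centred between the fingers. Now grasp it and lift.

```bash
python3 -m creep '[{"x":0,"y":-0.0005,"z":0.055,"rx":0,"ry":0,"rz":0},{"x":0,"y":-0.0005,"z":0.09,"rx":0,"ry":0,"rz":0},{"x":0,"y":-0.0005,"z":0.107,"rx":0,"ry":0,"rz":0},{"x":0,"y":-0.0005,"z":0.107,"rx":0,"ry":0,"rz":0},{"x":0,"y":-0.0005,"z":0.107,"rx":0,"ry":0,"rz":0},{"x":0,"y":-0.0005,"z":0.107,"rx":0,"ry":0,"rz":0}]' 55 && python3 -m creep '[{"x":0,"y":0,"z":0,"rx":0,"ry":0,"rz":0},{"x":0,"y":0,"z":0,"rx":0,"ry":0,"rz":0},{"x":0,"y":0,"z":0,"rx":0,"ry":0,"rz":0},{"x":0,"y":0,"z":0,"rx":0,"ry":0,"rz":0},{"x":0,"y":0,"z":0,"rx":0,"ry":0,"rz":0},{"x":0,"y":0,"z":-0.05,"rx":0,"ry":0,"rz":0},{"x":0,"y":0,"z":-0.109,"rx":0,"ry":0,"rz":0},{"x":0,"y":0,"z":-0.109,"rx":0,"ry":0,"rz":0}]' 0
python3 -c "
from h import *
print(go(612.4,294.8,130,-11,(494.7,119.8,130,-11)))"
```

```text
time: 16.9
tool_pos: [496.1, 119.9, 22.7]
tool_rot: [-179.9, -0.2, -11.0]
force: [-0.0, -0.2, -0.6]
gripper_width: 0.558
time: 17.9
tool_pos: [498.5, 120.2, 135.8]
tool_rot: [-179.8, -0.6, -11.0]
force: [0.5, 0.1, -1.4]
gripper_width: 0.25
"x":0.0821,"y":-0.1942,"z":-0.0000,"rz":-0.0000
```

```bash
python3 -m creep '[{"x":0.0821,"y":-0.1942,"z":0,"rx":0,"ry":0,"rz":0},{"x":0.0821,"y":-0.1942,"z":0,"rx":0,"ry":0,"rz":0},{"x":0.0821,"y":-0.1942,"z":0,"rx":0,"ry":0,"rz":0},{"x":0.0821,"y":-0.1942,"z":0,"rx":0,"ry":0,"rz":0},{"x":0.0821,"y":-0.1942,"z":0,"rx":0,"ry":0,"rz":0},{"x":0.0821,"y":-0.1942,"z":0,"rx":0,"ry":0,"rz":0},{"x":0.0821,"y":-0.1942,"z":0,"rx":0,"ry":0,"rz":0}]' 0 && python3 -m creep '[{"x":0,"y":0,"z":0.05,"rx":0,"ry":0,"rz":0},{"x":0,"y":0,"z":0.08,"rx":0,"ry":0,"rz":0},{"x":0,"y":0,"z":0.095,"rx":0,"ry":0,"rz":0},{"x":0,"y":0,"z":0.1,"rx":0,"ry":0,"rz":0},{"x":0,"y":0,"z":0.1025,"rx":0,"ry":0,"rz":0},{"x":0,"y":0,"z":0.1025,"rx":0,"ry":0,"rz":0},{"x":0,"y":0,"z":0.1025,"rx":0,"ry":0,"rz":0},{"x":0,"y":0,"z":0.1025,"rx":0,"ry":0,"rz":0}]' 0
```

```text
time: 18.77
tool_pos: [611.5, 293.5, 129.5]
tool_rot: [180.0, 0.0, -11.1]
force: [-0.0, 0.6, -1.8]
gripper_width: 0.254
time: 19.77
tool_pos: [612.5, 294.9, 28.1]
tool_rot: [-180.0, -0.1, -11.0]
force: [-0.3, 0.0, -1.9]
gripper_width: 0.254
```

```bash
python3 -m creep '[{"x":0,"y":0,"z":0,"rx":0,"ry":0,"rz":0},{"x":0,"y":0,"z":0,"rx":0,"ry":0,"rz":0},{"x":0,"y":0,"z":0,"rx":0,"ry":0,"rz":0},{"x":0,"y":0,"z":-0.05,"rx":0,"ry":0,"rz":0},{"x":0,"y":0,"z":-0.1025,"rx":0,"ry":0,"rz":0},{"x":0,"y":0,"z":-0.1025,"rx":0,"ry":0,"rz":0}]' 55
python3 -c "
from h import *
f=pickle.load(open('w7.pkl','rb'));P=cloud(f)
m=(P[...,2]>8)&(P[...,2]<20)&(P[...,0]>385)&(P[...,0]<535)&(P[...,1]>190)&(P[...,1]<240)
q=P[m][:,:2].astype(np.float32);print(cv2.minAreaRect(q))
print(go(463,214.6,130,-78.1,(612.4,294.8,130,-11)))"
```

```text
time: 20.52
tool_pos: [615.8, 296.1, 137.1]
tool_rot: [-179.6, -0.6, -11.0]
force: [-0.7, -0.5, 0.4]
gripper_width: 0.554
((462.9686279296875, 214.58102416992188), (132.78390502929688, 13.247078895568848), 11.88659381866455)
"x":-0.1314,"y":0.1072,"z":-0.0000,"rz":1.1711
```

```bash
python3 -m creep '[{"x":-0.1314,"y":0.1072,"z":0,"rx":0,"ry":0,"rz":1.171},{"x":-0.1314,"y":0.1072,"z":0,"rx":0,"ry":0,"rz":1.171},{"x":-0.1314,"y":0.1072,"z":0,"rx":0,"ry":0,"rz":1.171},{"x":-0.1314,"y":0.1072,"z":0,"rx":0,"ry":0,"rz":1.171},{"x":-0.1314,"y":0.1072,"z":0,"rx":0,"ry":0,"rz":1.171},{"x":-0.1314,"y":0.1072,"z":0,"rx":0,"ry":0,"rz":1.171},{"x":-0.1314,"y":0.1072,"z":0,"rx":0,"ry":0,"rz":1.171},{"x":-0.1314,"y":0.1072,"z":0,"rx":0,"ry":0,"rz":1.171},{"x":-0.1314,"y":0.1072,"z":0,"rx":0,"ry":0,"rz":1.171},{"x":-0.1314,"y":0.1072,"z":0,"rx":0,"ry":0,"rz":1.171}]' 40
python3 look.py w8
```

```text
time: 21.78
tool_pos: [462.6, 214.5, 129.7]
tool_rot: [180.0, -0.0, -78.1]
force: [0.2, -0.5, -0.0]
gripper_width: 0.403
21.825 [462.68 214.49 129.81] [179.99  -0.   -78.08] 0.40167313458638465
780 ztop 17.1 circ [632.9  58.9] d 53 rect [632.8  59. ] [41. 34.] 5.0
10452 ztop 46.2 circ [601.1 226.4] d 20 rect [598.8 225.8] [15. 20.] 14.0
2049 ztop 14.4 circ [463.5 216.1] d 133 rect [463.7 215.2] [133.  12.] 12.0
2273 ztop 26.5 circ [426.  311.2] d 58 rect [426.4 307.3] [57. 25.] 6.0
1203 ztop 56.0 circ [446.9  64.9] d 35 rect [448.3  64.1] [32. 16.] 59.0
```

View pics/w8.png

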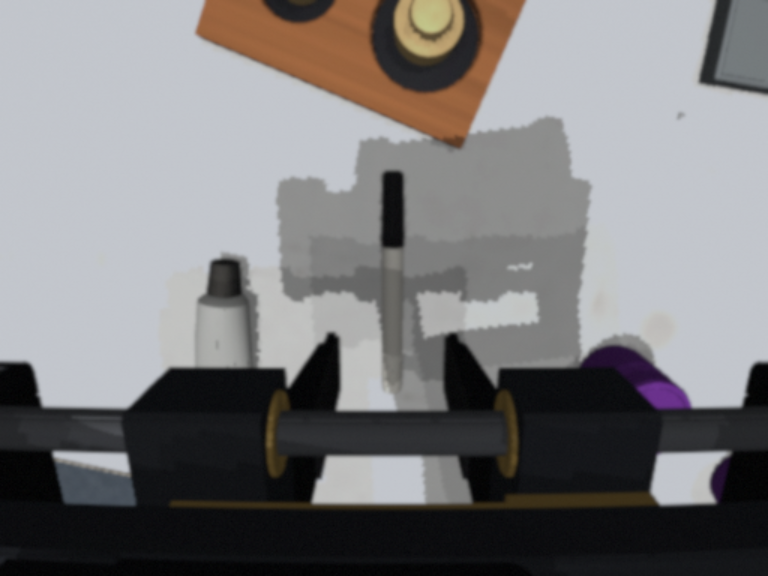

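The marker is vertical in the image at column 393, midway between the fingers, with the tube well clear at (225,320). Now grasp and lift.

```bash
python3 -m creep '[{"x":0,"y":0,"z":0.055,"rx":0,"ry":0,"rz":0},{"x":0,"y":0,"z":0.09,"rx":0,"ry":0,"rz":0},{"x":0,"y":0,"z":0.11,"rx":0,"ry":0,"rz":0},{"x":0,"y":0,"z":0.1165,"rx":0,"ry":0,"rz":0},{"x":0,"y":0,"z":0.1165,"rx":0,"ry":0,"rz":0},{"x":0,"y":0,"z":0.1165,"rx":0,"ry":0,"rz":0}]' 40 && python3 -m creep '[{"x":0,"y":0,"z":0,"rx":0,"ry":0,"rz":0},{"x":0,"y":0,"z":0,"rx":0,"ry":0,"rz":0},{"x":0,"y":0,"z":0,"rx":0,"ry":0,"rz":0},{"x":0,"y":0,"z":0,"rx":0,"ry":0,"rz":0},{"x":0,"y":0,"z":0,"rx":0,"ry":0,"rz":0},{"x":0,"y":0,"z":-0.05,"rx":0,"ry":0,"rz":0},{"x":0,"y":0,"z":-0.1,"rx":0,"ry":0,"rz":0},{"x":0,"y":0,"z":-0.1165,"rx":0,"ry":0,"rz":0},{"x":0,"y":0,"z":-0.1165,"rx":0,"ry":0,"rz":0}]' 0
python3 -c "
from h import *
print(go(645.5,-12.8,130,5.6,(463,214.6,130,-78.1)))"
```

```text
time: 22.58
tool_pos: [463.8, 214.9, 14.8]
tool_rot: [-179.9, 0.0, -78.1]
force: [-0.5, -1.2, -0.9]
gripper_width: 0.4
time: 23.7
tool_pos: [463.3, 214.7, 130.7]
tool_rot: [-179.9, 0.0, -78.1]
force: [-0.6, 0.1, 0.2]
gripper_width: 0.138
"x":0.2601,"y":-0.1317,"z":-0.0000,"rz":-1.4608
```

```bash
python3 -m creep '[{"x":0.26,"y":-0.1317,"z":0,"rx":0,"ry":0,"rz":-1.461},{"x":0.26,"y":-0.1317,"z":0,"rx":0,"ry":0,"rz":-1.461},{"x":0.26,"y":-0.1317,"z":0,"rx":0,"ry":0,"rz":-1.461},{"x":0.26,"y":-0.1317,"z":0,"rx":0,"ry":0,"rz":-1.461},{"x":0.26,"y":-0.1317,"z":0,"rx":0,"ry":0,"rz":-1.461},{"x":0.26,"y":-0.1317,"z":0,"rx":0,"ry":0,"rz":-1.461},{"x":0.26,"y":-0.1317,"z":0,"rx":0,"ry":0,"rz":-1.461},{"x":0.26,"y":-0.1317,"z":0,"rx":0,"ry":0,"rz":-1.461},{"x":0.26,"y":-0.1317,"z":0,"rx":0,"ry":0,"rz":-1.461},{"x":0.26,"y":-0.1317,"z":0,"rx":0,"ry":0,"rz":-1.461},{"x":0.26,"y":-0.1317,"z":0,"rx":0,"ry":0,"rz":-1.461},{"x":0.26,"y":-0.1317,"z":0,"rx":0,"ry":0,"rz":-1.461}]' 0
python3 look.py w9
```

```text
time: 25.2
tool_pos: [645.2, -12.7, 129.9]
tool_rot: [-180.0, 0.0, 5.6]
force: [-0.9, 0.2, -0.4]
gripper_width: 0.141
25.25 [645.27 -12.68 130.  ] [ 1.80e+02 -1.00e-02  5.59e+00] 0.14107234623668824
8887 ztop 33.0 circ [801.6  31.3] d 119 rect [801.9  31.3] [81. 91.] 17.0
658 ztop 31.4 circ [815.  150.1] d 15 rect [814.7 149.9] [ 3. 15.] 36.0
908 ztop 17.0 circ [639.6  51.3] d 69 rect [639.2  51.3] [52. 47.] 6.0
2031 ztop 49.2 circ [449.3  65.1] d 32 rect [453.   64.9] [32.  8.] 88.0
```

View pics/w9.png

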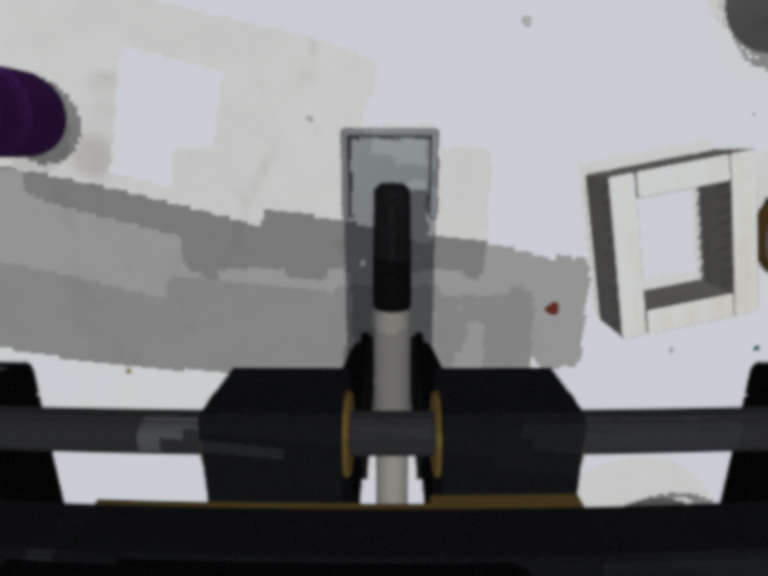

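The marker (column 392) is parallel to and centred in the pen tray, whose side walls are at columns 343 and 437. The far-end clearance looks good. Now lower and release.

```bash
python3 -m creep '[{"x":0,"y":0,"z":0.055,"rx":0,"ry":0,"rz":0},{"x":0,"y":0,"z":0.09,"rx":0,"ry":0,"rz":0},{"x":0,"y":0,"z":0.105,"rx":0,"ry":0,"rz":0},{"x":0,"y":0,"z":0.11,"rx":0,"ry":0,"rz":0},{"x":0,"y":0,"z":0.112,"rx":0,"ry":0,"rz":0},{"x":0,"y":0,"z":0.112,"rx":0,"ry":0,"rz":0},{"x":0,"y":0,"z":0.112,"rx":0,"ry":0,"rz":0},{"x":0,"y":0,"z":0.112,"rx":0,"ry":0,"rz":0}]' 0 && python3 -m creep '[{"x":0,"y":0,"z":0,"rx":0,"ry":0,"rz":0},{"x":0,"y":0,"z":0,"rx":0,"ry":0,"rz":0},{"x":0,"y":0,"z":0,"rx":0,"ry":0,"rz":0}]' 25
```

```text
time: 26.25
tool_pos: [645.7, -12.8, 18.7]
tool_rot: [180.0, -0.1, 5.6]
force: [-0.2, -0.7, -0.5]
gripper_width: 0.141
time: 26.62
tool_pos: [645.3, -12.7, 18.0]
tool_rot: [180.0, -0.0, 5.6]
force: [0.4, -0.4, 0.3]
gripper_width: 0.25
```

```bash
python3 -m creep '[{"x":0,"y":0,"z":-0.02,"rx":0,"ry":0,"rz":0},{"x":0,"y":0,"z":-0.06,"rx":0,"ry":0,"rz":0},{"x":0,"y":0,"z":-0.12,"rx":0,"ry":0,"rz":0},{"x":0,"y":0,"z":-0.18,"rx":0,"ry":0,"rz":0},{"x":0,"y":-0.06,"z":-0.22,"rx":0,"ry":0,"rz":0},{"x":0,"y":-0.12,"z":-0.25,"rx":0,"ry":0,"rz":0},{"x":0,"y":-0.18,"z":-0.25,"rx":0,"ry":0,"rz":0},{"x":0,"y":-0.24,"z":-0.25,"rx":0,"ry":0,"rz":0},{"x":0,"y":-0.3,"z":-0.25,"rx":0,"ry":0,"rz":0},{"x":0,"y":-0.3,"z":-0.25,"rx":0,"ry":0,"rz":0},{"x":0,"y":-0.3,"z":-0.25,"rx":0,"ry":0,"rz":0}]' 25
python3 - <<'E'
from h import *
for n in('scene','side'):
    f=grab(n);P=cloud(f);save(f,n+'9.png')
    f0=pickle.load(open(n+'.pkl','rb'));P0=cloud(f0)
    def top(P,b,z0,z1):
        m=(P[...,2]>z0)&(P[...,2]<z1)&(P[...,0]>b[0])&(P[...,0]<b[1])&(P[...,1]>b[2])&(P[...,1]<b[3])
        Q=P[m]; 
        if len(Q)<8: return len(Q)
        rc=cv2.minAreaRect(Q[:,:2].astype(np.float32)); return len(Q),np.round(np.median(Q,0),1),'rect',np.round(rc[0],1),np.round(rc[1]),round(rc[2],1)
    for k,b,z0,z1 in(('jarA',(540,625,-255,-180),54,66),('jarB',(535,620,-335,-258),54,66),('wL',(570,630,195,258),40,55),('wS',(585,640,268,322),33,50),('marker',(615,680,-90,60),11,15.5+5)):
        print(n,k,top(P,b,z0,z1))
    for k,b in(('foil',(350,460,-370,-265)),('tube',(340,520,270,350))):
        print(n,k,'before',top(P0,b,10,50),'now',top(P,b,10,50))
    print([ (k,top(P,b,50,60)) for k,b in(('p1',(400,465,30,100)),('p2',(345,410,-85,-20)),('p3',(345,410,-170,-105)))])
E
```

```text
time: 28.0
tool_pos: [615.8, 286.0, 269.0]
tool_rot: [180.0, -0.1, 5.7]
force: [-0.6, -0.7, -0.9]
gripper_width: 0.251
scene jarA (232, array([ 580.2, -222.5,   59.1]), 'rect', array([ 580.5, -221.6]), array([45., 46.]), 89.9)
scene jarB (263, array([ 573.6, -296.6,   58.7]), 'rect', array([ 574.2, -295. ]), array([46., 43.]), 47.0)
scene wL (24, array([596.6, 222.6,  47.8]), 'rect', array([597.6, 224. ]), array([16., 19.]), 7.9)
scene wS (14, array([611.2, 291. ,  38.9]), 'rect', array([612.8, 291.4]), array([14., 13.]), 25.2)
scene marker (227, array([644.4, -31.9,  15.2]), 'rect', array([644.9, -16.2]), array([ 53., 146.]), 3.8)
scene foil before (422, array([ 398.3, -315.8,   21.5]), 'rect', array([ 402.4, -311.1]), array([39., 69.]), 85.7) now (429, array([ 398.8, -315.3,   21.6]), 'rect', array([ 403.1, -311.3]), array([39., 67.]), 87.2)
scene tube before (233, array([403. , 299.6,  17.5]), 'rect', array([406.5, 302.6]), array([105.,  36.]), 4.5) now (235, array([403.6, 299.5,  17.6]), 'rect', array([404.6, 303.2]), array([107.,  34.]), 3.6)
[('p1', (168, array([428.2,  63. ,  
[... 820 characters left out ...]
 412.1, -302.7,   21.8]), 'rect', array([ 407.6, -303.4]), array([39., 64.]), 81.2) now (134, array([ 409.3, -303.5,   21.3]), 'rect', array([ 407.9, -305.3]), array([35., 60.]), 87.7)
side tube before (322, array([418. , 312.7,  18.2]), 'rect', array([409.3, 309.1]), array([105.,  36.]), 8.1) now (322, array([418.9, 312.9,  18.4]), 'rect', array([409.6, 307.2]), array([105.,  35.]), 2.8)
[('p1', (149, array([433.3,  69.3,  55.1]), 'rect', array([432.3,  68.6]), array([48., 44.]), 22.7)), ('p2', (121, array([378.5, -49.2,  55.3]), 'rect', array([377.2, -50.4]), array([48., 43.]), 61.1)), ('p3', (109, array([ 378. , -132.6,   55.7]), 'rect', array([ 376.6, -134.4]), array([49., 41.]), 48.4))]
```

Run:
```python
import cv2,numpy as np
a=cv2.imread('pics/side9.png')[160:470,230:640];b=cv2.imread('pics/scene9.png')[170:480,220:630]
cv2.imwrite('pics/final.png',cv2.resize(np.hstack([a,b]),(800,302)))
```

```text
(no output)
```

View pics/final.png

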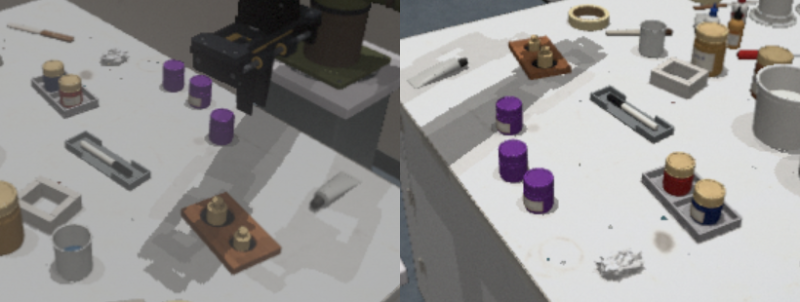

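The final views show both jars upright in their bays, at (52,72) and (70,88) in the left panel. Both weights are in their wells, at (217,210) and (241,238), and the marker lies flat in the pen tray at (105,160). The foil, tube and purple jars haven't moved, and the gripper is clear. Handing in.

```bash
python3 -c "
from cell import ticket
print(ticket.sign_off())"
```

```text
the job is handed in; nothing more can be done
None
```

I finished the job and handed it in at about 28 s of robot time, in the order asked: red jar, blue jar, large weight, small weight, then marker.

**Last checks, from the scene and side cameras:**
- **Jars:** the lid tops are at z of about 59–60 (expected 60), one jar standing in each bay of the steel tray.
- **Weights:** the tops are at z of about 47.5 and 39 (expected 48 and 40), each upright in its own well.
- **Marker:** it lies lengthwise and flat in the pen tray. I confirmed this only by eye, because the fitted outline merged with the tray walls.
- **Foil, tube and purple jars:** all are where they started, within measurement noise. The foil's and tube's fitted angles vary by up to about 6.5° between before and after, but their centres agree to about 2 mm.

**Disagreements:** the two fixed cameras differ from each other by about 4–7 mm, a calibration offset that was already there at the start. The wrist camera's readings fell between them, and I relied on those for the grasps and most of the placings.

**Problems:** the first move was refused because its rows left out the "rx" and "ry" keys; nothing moved. The highest tool force I read was about 6 N.

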